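# Unlock the pressure canner and take out the jar

## Robot

A 7-joint arm with a two-finger parallel gripper is mounted at the origin on a cart in front of the work surface, level with it; the furniture and walls round the work are solid. World frame = base frame: x ahead of the robot, y to its left, z up, the work surface at z = 0. Lengths are in m, angles in rad, forces in N, time in s.
With the tool pointing down it reaches from about 0.4 to 0.85 m from the base axis. Payload 4.5 kg.
Tool frame: the origin (TCP) lies where the fingers leave the gripper's body, on its centre line; the fingertips stand 64 mm ahead of it and the grasp point (between the pads) lies 45 mm ahead of it; z points along the fingers, y is the line along which they close (so a half turn about z gives the same grasp; the last joint's range is limited). The gripper opens to 88 mm and grips with 3 to 60 N. Pads are 18 mm wide; open, the fingers measure 123 mm over their backs; the gripper's body (75 mm by 187 mm) begins 45 mm behind the grasp point.
Start: joints at [1.241, 0.689, -0.195, 1.565, 0.157, 0.902, -0.215], TCP at [0.222, -0.584, 0.303] pointing down, gripper open.
Joint ranges: [-3.01, 3.01], [-0.46, 2.08], [-1.47, 1.51], [0.13, 2.56], [-1, 4.14], [0.04, 2.09], [-2.66, 2.66]. Speed limits (rad/s): [2.57, 2.57, 3.14, 3.14, 3.14, 3.14, 3.14].

## Interface

Orientations are given as a unit quaternion [x, y, z, w].
In Python, from plant import r gives the robot as it stands.
- The arm moves only by the tool play_rows, never from a script. Its arguments are lists of equal length, an entry for each row: "translation": the shift along the tool's x, y, z in m, a list of three; "delta_rot": the turn, a rotation vector about the tool's x, y, z in degrees, a list of three; "grip": the opening, from -1 (shut) to 1 (fully open). In form: {"translation": [[x, y, z], ...], "delta_rot": [[rx, ry, rz], ...], "grip": [grip, ...]}. A call has 1 to 20 rows; each row shifts and turns the commanded pose from where the row before left it, along the tool's axes as they then stand; what a row does not reach is not made up. A row lasts 1/8 s, in which the tool goes at most 62.5 mm and 10.7 degrees, less where a joint would pass 70% of its speed; a pose out of reach is approached as far as the arm can. A call with a gripper value outside its range is refused whole. The fingers move at their own pace and stop on an object; "squeeze" is the grip in N (left out, the last holds). Time passes only in rows, so rows that do not move let the fingers close. It gives the time, the measured TCP pose, the force, the opening and the grip force at its end, in the units of the state.
- r.get_state(): the state, without advancing time (a new reading comes with each control period).
- r.snapshot(name): name is "scene" or "top"; returns the picture (480x640x3 uint8, blue, green, red); there is no depth.
- r.get_calibration(name): a dict with "intrinsics" (3x3 intrinsics, pixels), "k1" (the pictures are not rectified: a ray, as slopes to the right and down, at radius r is drawn at 1 + k1 r^2 times it, then the intrinsics apply), "eye" and "rotation" of the camera in the world. Camera axes: x right, y up, looking along -z (the intrinsics and any distortion apply to the point x, -y, -z); pixel columns grow to the right and rows downward; lengths in m; the calibration is good to about 2 mm. A picture is of the moment at which its call begins. get_calibration takes no time and is no camera call.
- r.finish_job(): hands the job in; it is judged then, once.
Trained networks look in the newest picture that a camera, given by its name, has taken for a name from the list of things; names that differ only in an ending like _2 or _b are one class to them, and where a whole thing is asked for, a point or a joint stands for the part that bears it (a point fixed in the world has none). Each returns a list of dicts, best first, with "confidence" (0 to 1); they miss things now and then, are a little off and sometimes report something else, mostly with a low value. They report only what shows in the picture. A call takes as long as a camera call.
- r.look_for(camera, target): "point" ([x, y, z] in m, in world coordinates, good to about 4 mm: the middle of the surface that is visible of it).
- r.silhouettes(camera, target): "pixels" (480x640 bool, what is visible of it).
The state is a dict: "clock": time; "q": joint angles; "qd": joint speeds; "joint_torque": joint torques, N m; "tool_pos": TCP position; "eef_rot": TCP orientation; "contact_force": force on the tool from outside, world axes, zero at the start; "moment": the same for the moment, N m; "opening": opening from 0.0 (shut) to 1.0 (fully open); "finger_force": force on a finger pad.
Only numpy, scipy, OpenCV 4.12 (cv2) and the standard library are available. Lean on these libraries where they do the work, as an engineer would, in place of code of your own. Each camera call takes 0.05 s, during which the arm holds its last target. There are 200 camera calls.

## Task

The small pressure canner has finished: slide the safety catch on its lid fully back, turn the lid anticlockwise (seen from above) about an eighth of a turn by its knob until its lugs are clear of the claws, lift it straight off and lay it the right way up on the bare worktop, clear of the canner and the cork trivet. Then take the glass jar out and stand it upright in the middle of the round cork trivet, its whole base on the cork. Put lid and jar down gently, let go of both, and leave the canner and the other things on the worktop where they stand.

Things in the scene. Friction and masses are not known exactly. Their poses are not given: they have to be found in the camera images.
- canner: steel pressure canner pot, loose, 3 kg; origin: centre of its underside, z up; its -x side faces roughly the robot. Wall radius 79 mm (inside 75), flange radius 96, flange top at z = 128 mm. Two short black handles on the -x and +x sides reach to radius 136 mm at z = 100 mm. Three claws on the flange, at 95, -145 and -25 degrees from x, hold the lid down: radius 80 (lip) to 98 mm, to z = 148 mm.
- canner_fork (a point): middle of the gap (17 mm) between two small steel posts on the canner's flange, on its -x side at radius 88 mm, z = 138 mm; posts reach z = 146 mm. The catch's nose stands in it when locked.
- canner_lid: round steel lid, loose, 0.5 kg; origin: centre of its underside (flat rubber plug, radius 71 mm, 8 mm deep), z up. Deck (radius 74 mm) at z = 16 mm. Seated it lies at z = 120 mm of the canner, locked with axes as the canner's, its three lugs (radius 88 mm) under the claws. With the catch back it turns anticlockwise only, and lifts off when turned 0.42 to 1.05 rad, best 0.785. About 3 mm side play.
- lid_knob (a point): middle of the lid's black bar knob, on the lid's axis at lid z = 50 mm (lid lying on the worktop: 50 mm above it). The bar is 52 mm long along the lid's x, 18 mm thick along y, lid z = 30 to 60 mm. Pinch it from above across y. To be clear of the claws the lid must be raised 30 mm.
- catch (a joint): slide of the safety catch on the lid, m: 0 = locked (nose in the canner's fork, the lid cannot turn), 0.020 = fully back. It slides along the lid's +x, from the rim towards the knob, needs about 2 N and stays where it is left. Below about 0.016 its nose still fouls the fork or a claw.
- catch_tab (a point): the catch's black upright thumb tab, 14 mm wide along the lid's y, 12 mm along x, lid z = 22 to 51 mm; this point is on its middle line at lid z = 40 mm, x = -62 mm when locked, -42 mm when fully back. A low steel guide (to lid z = 27 mm) stands on its rim side. Pinch it across y, or push it from the rim side.
- jar: glass jar of honey with a black screw cap, loose, 0.27 to 0.43 kg, 94 mm high, cap 63 mm in diameter (z = 83 to 94 mm), glass 60 mm; origin: centre of its underside, z up. It stands on the canner's rack (z = 20 mm) within 10 mm of the canner's axis, hidden until the lid is off. Grip it from above across the cap, at about z = 80 mm.
- trivet: round cork trivet, 116 mm in diameter, 12 mm thick, fixed flat on the worktop in front of the canner on the robot's right; origin: centre of its underside, z up.
- pepper: dark wooden pepper mill, 58 mm wide, 170 mm high, behind the canner on the right; origin at the centre of its foot. Bystander.
- salt: salt shaker with grey cap, 44 mm wide, 90 mm high, right of the canner by the sink's edge; origin at the centre of its foot. Bystander.
- garlic: garlic bulb, 60 mm, 58 mm high, behind on the left; origin at its underside. Bystander. The bare worktop in front of it, left of the canner, is free for the lid.

How it is judged:
On the way, in this order (a step that is already met when the one before it is completed fails the run):
1. the catch is slid fully back while the lid is still locked under its claws (value of joint catch above 0.0165 m and z of canner_lid in the frame of canner below 0.125 m and angle between the x axis of canner_lid and the x axis of canner, either way round below 0.2 rad), for 0.1 s.
2. the lid, still seated, is turned until its lugs are clear of the claws (z of canner_lid in the frame of canner below 0.125 m and angle between the x axis of canner_lid and the x axis of canner, either way round above 0.45 rad), for 0.1 s.
3. the lid lies the right way up on the worktop, clear of the canner, let go (angle between canner_lid's own z axis and vertical below 0.12 rad and height (world z) of canner_lid between -0.006 and 0.01 m and horizontal distance between canner_lid and canner above 0.15 m and contact force between canner_lid and canner below 0.1 N and contact force between canner_lid and trivet below 0.1 N and linear speed of canner_lid below 0.03 m/s and contact force between the fingers and canner_lid below 0.1 N), for 0.2 s.
At the end, for the whole second after the job is handed in: Jar upright (0.1 rad) on the trivet, whole base on the cork (middles within 28 mm); lid flat and right way up (0.12 rad), underside within 10 mm of worktop height, over 150 mm from the canner's middle, touching neither it nor the trivet; both at rest and let go; canner level (all of step 3 and horizontal distance between jar and trivet below 0.028 m and z of jar in the frame of trivet between 0.006 and 0.018 m and angle between jar's own z axis and vertical below 0.1 rad and linear speed of jar below 0.03 m/s and contact force between the fingers and jar below 0.1 N and angle between canner's own z axis and vertical below 0.05 rad).
It fails at once if the canner is dragged more than 30 mm or tipped (distance of canner from where it was at the start of the episode above 0.03 m or angle between canner's own z axis and vertical above 0.2 rad).
It fails at once if the jar is dropped (moves faster than 0.5 m/s outside the fingers) or knocked over ((linear speed of jar above 0.5 m/s and contact force between the fingers and jar below 0.1 N) or angle between jar's own z axis and vertical above 0.8 rad).
It fails at once if the lid is dropped (moves faster than 0.5 m/s outside the fingers) or turned over ((linear speed of canner_lid above 0.5 m/s and contact force between the fingers and canner_lid below 0.1 N) or angle between canner_lid's own z axis and vertical above 0.8 rad).
It fails at once if pepper mill, salt shaker or garlic is moved more than 30 mm (distance of any of pepper, salt, garlic from where it was at the start of the episode above 0.03 m).
It also fails if it takes over 51 s, if anything falls off the work surface, if the arm or the gripper's body presses on something with over 40 N, if the wrist force passes 120 N, or if a joint passes its speed limit or range.

## Working session

There is one attempt and no reset: what is moved stays moved. The work goes in short steps, Python scripts to look and compute and a tool call to move; the robot and the scene stay as the last step left them, time stands still between calls to the robot, and variables do not carry over. Pictures are saved under pics/ and viewed, at most 10 in all, crops included, and the job is handed in when it is done.

Besides the shell and the picture viewer there is one more tool, called after "Call:" by a JSON object that holds its "op" and its "data", one argument or row to a line. play_rows: Moves the arm, as the interface text tells. Its arguments: {"type":"object","properties":{"translation":{"type":"array","items":{"type":"array","items":{"type":"number"}}},"delta_rot":{"type":"array","items":{"type":"array","items":{"type":"number"}}},"grip":{"type":"array","items":{"type":"number"}},"squeeze":{"type":"number"}},"required":["translation","delta_rot","grip"]}

```bash
mkdir -p pics; ls; cat > h.py <<'E'
import numpy as np, cv2
from plant import r
from scipy.spatial.transform import Rotation as R
def cal(n):
    c=r.get_calibration(n); return np.array(c["intrinsics"]),float(c["k1"]),np.array(c["eye"]),np.array(c["rotation"])
def proj(n,P):
    K,k,e,Rm=cal(n); p=(np.atleast_2d(P)-e)@Rm; s=np.c_[p[:,0],-p[:,1]]/-p[:,2:3]
    s=s*(1+k*(s**2).sum(1,keepdims=True)); return s@K[:2,:2].T+K[:2,2]
def ray(n,uv):
    K,k,e,Rm=cal(n); d=np.linalg.solve(K[:2,:2],np.array(uv)-K[:2,2]); s=d.copy()
    for _ in range(20): s=d/(1+k*(s@s))
    v=Rm@np.array([s[0],-s[1],-1]); return e,v/np.linalg.norm(v)
def atz(n,uv,z):
    e,v=ray(n,uv); return e+v*(z-e[2])/v[2]
def tri(a,b):
    (e1,v1),(e2,v2)=a,b
    t=np.linalg.lstsq(np.c_[v1,-v2],e2-e1,rcond=None)[0]; p,q=e1+v1*t[0],e2+v2*t[1]
    return (p+q)/2,np.linalg.norm(p-q)
E
python3 - <<'E'
from h import *
np.set_printoptions(precision=4,suppress=True)
for n in("scene","top"):
    cv2.imwrite(f"pics/{n}0.png",r.snapshot(n)); print(n,cal(n)[2],cal(n)[3].tolist(),cal(n)[0].tolist())
    for t in("canner","canner_fork","lid_knob","catch_tab","canner_lid","trivet","salt","garlic","pepper"):
        print(t,[(np.round(d["point"],4),round(d["confidence"],2)) for d in r.look_for(n,t)[:2]])
s=r.get_state();print(s)
E
```

```text
pics
scene [0.1902 0.5795 0.7524] [-0.14139469524036855, 0.3290803233566706, 0.8471692279948975, -0.3924512454762781] [[457.50852113769554, 0.0, 324.6955702500329], [0.0, 457.50852113769554, 244.08059587611092], [0.0, 0.0, 1.0]]
canner [(array([0.4981, 0.2418, 0.1106]), 0.97)]
canner_fork []
lid_knob [(array([0.5316, 0.2025, 0.1313]), 0.64)]
catch_tab [(array([0.4792, 0.2163, 0.1465]), 0.51)]
canner_lid [(array([0.5289, 0.2005, 0.1351]), 0.62)]
trivet [(array([0.4444, 0.0394, 0.0146]), 0.75)]
salt [(array([0.6258, 0.0176, 0.0558]), 0.62)]
garlic [(array([0.5807, 0.4412, 0.0353]), 0.61)]
pepper [(array([0.6869, 0.0266, 0.1009]), 0.71)]
top [0.5136 0.2294 1.0402] [0.021745682312236985, -0.04371645343190998, -0.6957761142588245, 0.7165972340352719] [[482.2000599291105, 0.0, 314.86384266636446], [0.0, 482.2000599291105, 239.2589278314015], [0.0, 0.0, 1.0]]
canner [(array([0.5381, 0.1939, 0.1267]), 0.98), (array([0.4477, 0.0394, 0.0124]), 0.41)]
canner_fork [(array([0.5401, 0.1894, 0.125 ]), 0.76)]
lid_knob [(array([0.5395, 0.1966, 0.1355]), 0.8)]
catch_tab [(array([0.4801, 0.2195, 0.1421
[... 161 characters left out ...]
array([0.634 , 0.0089, 0.0864]), 0.7), (array([0.4817, 0.2169, 0.1449]), 0.31)]
garlic [(array([0.5898, 0.4303, 0.039 ]), 0.68)]
pepper [(array([0.6935, 0.0219, 0.0738]), 0.89)]
{'clock': 1.0, 'q': array([ 1.2408,  0.6891, -0.1946,  1.5653,  0.1573,  0.9025, -0.2151]), 'qd': array([ 0.0002, -0.0014, -0.0002, -0.    ,  0.0011, -0.0006,  0.0009]), 'joint_torque': array([ -0.0004, -52.7502,  -1.2671, -15.3749,  -0.0519,  -0.0008,
         0.    ]), 'tool_pos': array([ 0.2224, -0.5841,  0.3028]), 'eef_rot': array([0.9835, 0.1809, 0.    , 0.    ]), 'contact_force': array([ 0.0363, -0.8977,  0.5388]), 'moment': array([ 0.0019, -0.0599,  0.0189]), 'finger_force': 0.0, 'opening': 1.0005955253839667}
```

```bash
python3 -c "
import cv2,numpy as np
cv2.imwrite('pics/both.png',cv2.resize(np.hstack([cv2.imread('pics/scene0.png'),cv2.imread('pics/top0.png')]),(800,300)))"
```

```text
(no output)
```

View pics/top0.png

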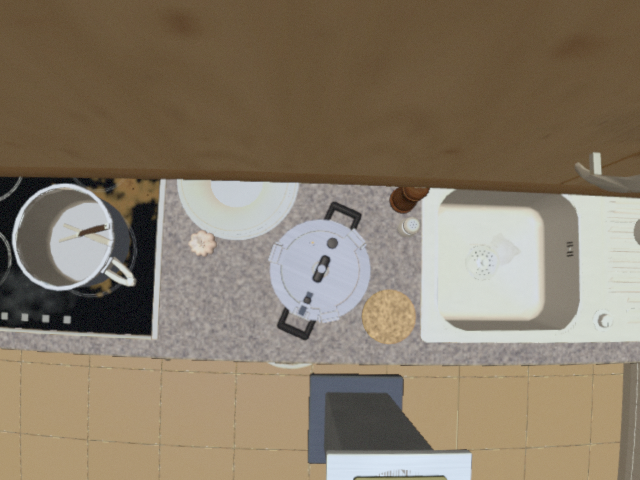

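View pics/scene0.png

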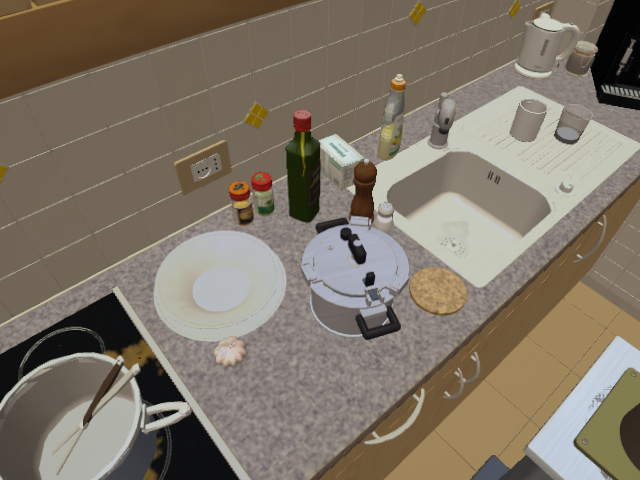

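The top picture shows the canner at about (320,270) with its knob at (321,268), the tab at about (307,299), its handles at (345,215) and (296,325), the trivet at (389,317) and the garlic at (202,243). In the scene view the knob is at (357,248), the tab at (370,279) and the trivet at (438,291). The rotation is a quaternion, so I'll fix that in my helper and take enlarged crops.

```bash
sed -i 's/np.array(c\["rotation"\])/R.from_quat(c["rotation"]).as_matrix()/' h.py
python3 - <<'E'
import cv2,numpy as np
a=cv2.imread('pics/top0.png')[200:345,260:380]; b=cv2.imread('pics/scene0.png')[215:345,295:415]
A=cv2.resize(a,None,fx=4,fy=4,interpolation=cv2.INTER_CUBIC)[:580,:400+80]
cv2.imwrite('pics/topc.png',A); cv2.imwrite('pics/scenec.png',cv2.resize(b,None,fx=4,fy=4,interpolation=cv2.INTER_CUBIC))
E
python3 - <<'E'
from h import *
np.set_printoptions(precision=4,suppress=True)
for t in("lid_knob","catch_tab","canner","canner_lid","trivet"):
    c={}
    for n in("top","scene"):
        r.snapshot(n)
        L=r.silhouettes(n,t)
        for d in L[:2]:
            m=d["pixels"].astype(np.uint8); ys,xs=np.nonzero(m)
            el=cv2.fitEllipse(cv2.convexHull(np.c_[xs,ys].astype(np.float32))) if len(xs)>30 else None
            print(t,n,round(d["confidence"],2),len(xs),xs.mean().round(1),ys.mean().round(1),xs.min(),xs.max(),ys.min(),ys.max(),el)
        if L: m=L[0]["pixels"];ys,xs=np.nonzero(m);c[n]=(xs.mean(),ys.mean())
    if len(c)==2: print(t,tri(ray("top",c["top"]),ray("scene",c["scene"])))
E
```

```text
lid_knob top 0.89 5107 319.5 270.3 278 358 230 315 ((318.89752197265625, 271.5186462402344), (78.77825927734375, 88.73472595214844), 27.83929443359375)
lid_knob scene 0.78 4662 354.9 263.3 312 397 226 300 ((355.0991516113281, 263.86785888671875), (72.99039459228516, 85.95664978027344), 100.39141845703125)
lid_knob (array([0.5402, 0.1918, 0.1261]), np.float64(0.00038835602276901033))
catch_tab scene 0.53 243 370.3 285.1 362 378 272 300 ((371.1307067871094, 286.02593994140625), (18.17679214477539, 28.205677032470703), 168.30316162109375)
catch_tab scene 0.2 1193 363.7 190.5 350 377 160 222 ((363.9290466308594, 193.25473022460938), (32.44602966308594, 66.95834350585938), 2.5785701274871826)
canner top 0.98 3815 319.5 269.6 268 371 202 339 ((318.9219055175781, 270.18072509765625), (99.46699523925781, 141.50613403320312), 27.5230655670166)
canner scene 0.71 5435 353.4 289.9 300 408 217 339 ((355.4153747558594, 278.43035888671875), (109.2627944946289, 129.30628967285156), 156.48573303222656)
canner (array([0.5431, 0.1873, 0.04  ]), np.float64(0.0028441021812764325))
canner_lid top 0.58 505
[... 199 characters left out ...]
7578125, 263.8978271484375), (72.87177276611328, 85.3454818725586), 95.63200378417969)
canner_lid scene 0.17 240 370.2 284.7 362 378 272 300 ((371.0977783203125, 285.6033020019531), (16.34600257873535, 28.965986251831055), 166.07382202148438)
canner_lid (array([0.5401, 0.192 , 0.1263]), np.float64(0.0011240160272994338))
trivet top 0.62 2252 388.4 316.5 362 414 291 343 ((388.4488525390625, 316.2565612792969), (52.86952590942383, 54.38405990600586), 18.287799835205078)
trivet scene 0.78 2158 437.9 290.9 409 467 267 315 ((437.8441162109375, 290.8890075683594), (46.841644287109375, 58.3558464050293), 107.47419738769531)
trivet (array([0.448 , 0.0352, 0.0021]), np.float64(0.0007112755428715347))
```

View pics/topc.png

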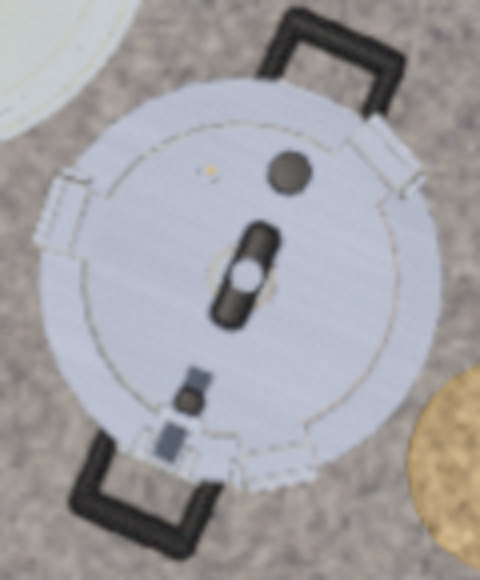

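View pics/scenec.png

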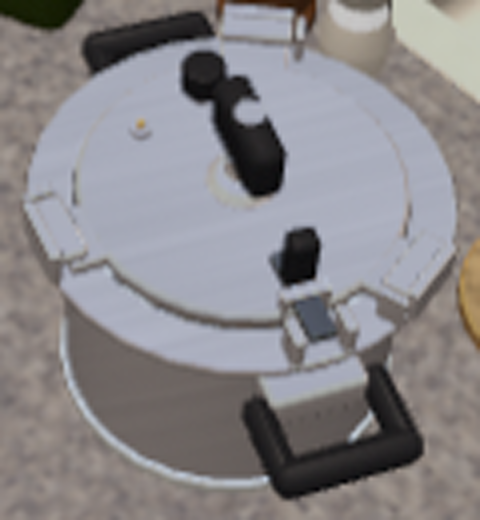

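The crops show the white dot at the middle of the knob top at (247,275) in the top crop and (249,112) in the scene crop. The tab top is at (189,400) and (302,236), and the handle outer corners are at (296,14), (402,66), (76,500) and (184,550). The catch is at the rim side.

```bash
python3 - <<'E'
from h import *
np.set_printoptions(precision=4,suppress=True)
T=lambda x,y:np.array([260+(x+.5)/4-.5,200+(y+.5)/4-.5]); S=lambda x,y:np.array([295+(x+.5)/4-.5,215+(y+.5)/4-.5])
k=tri(ray("top",T(247,275)),ray("scene",S(249,112)));t=tri(ray("top",T(189,400)),ray("scene",S(302,236)))
print("knob",k,"tab",t)
d=k[0]-t[0];print("dir tab->knob",np.degrees(np.arctan2(d[1],d[0])),np.hypot(*d[:2]))
a=atz("top",T(265,232),.18);b=atz("top",T(228,318),.18);print("bar",np.degrees(np.arctan2(*(a-b)[1::-1])),(a+b)/2)
kt=atz("top",T(247,275),.18); tt=atz("top",T(189,400),.171);d=kt-tt;print(kt,tt,np.degrees(np.arctan2(d[1],d[0])),np.hypot(*d[:2]))
h=[atz("top",T(*p),.105) for p in((296,14),(402,66),(76,500),(184,550))]
print(h); m1=(h[0]+h[1])/2;m2=(h[2]+h[3])/2;d=m1-m2;print("handles",(m1+m2)/2,np.degrees(np.arctan2(d[1],d[0])),np.hypot(*d[:2]))
# outline circles: flange/lid fit
for n in ("top","scene"):
    print(n,[proj(n,[kt[0],kt[1],z]) for z in(.12,.18)])
for uv,n in(((388.4,316.4),"top"),((437.9,290.9),"scene")): print("trivet",atz(n,uv,.012))
g=r.look_for("top","garlic");print(g[0]["point"])
for u in((202,243),(300,365),(160,250),(238,180),(238,238)): print(u,atz("top",u,0))
q=r.get_state()["eef_rot"];print(R.from_quat(q).as_matrix())
E
```

```text
knob (array([0.5421, 0.1907, 0.1786]), np.float64(2.6913656140949426e-05)) tab (array([0.4852, 0.2145, 0.1687]), np.float64(0.000957390413358509))
dir tab->knob -22.688843254600734 0.06172484422194773
bar -21.745485009300474 [0.5421 0.1909 0.18  ]
[0.5421 0.1907 0.18  ] [0.4856 0.2148 0.171 ] -23.101467511556955 0.061403208004755065
[array([0.6734, 0.1667, 0.105 ]), array([0.6493, 0.1139, 0.105 ]), array([0.434 , 0.2666, 0.105 ]), array([0.4115, 0.214 , 0.105 ])]
handles [0.5421 0.1903 0.105 ] -22.7560117107382 0.2586882355702815
top [array([[319.9334, 269.3767]]), array([[321.375, 268.375]])]
scene [array([[354.525 , 264.6139]]), array([[356.9092, 242.1059]])]
trivet [0.4491 0.0372 0.012 ]
trivet [0.4443 0.0421 0.012 ]
[0.5892, 0.4306, 0.039]
(202, 243) [0.595  0.4426 0.    ]
(300, 365) [0.3404 0.2226 0.    ]
(160, 250) [0.5769 0.5339 0.    ]
(238, 180) [0.7359 0.3706 0.    ]
(238, 238) [ 0.6083  0.3649 -0.    ]
[[ 0.9345  0.3559  0.    ]
 [ 0.3559 -0.9345 -0.    ]
 [ 0.      0.     -1.    ]]
```

```bash
cat >> h.py <<'E'
def plan(*wps):
    s=r.get_state(); p=s["tool_pos"]; x=R.from_quat(s["eef_rot"]).as_matrix()[:,0]; yaw=np.degrees(np.arctan2(x[1],x[0]))
    print("t",s["clock"],"pos",p.round(4),"yaw",yaw.round(2))
    for X,Y,Z,W,n in wps:
        d=(np.array([X,Y,Z])-p)/n; dw=((W-yaw+180)%360-180)/n
        for _ in range(n):
            c,q=np.cos(np.radians(yaw)),np.sin(np.radians(yaw))
            print([round(float(v),4) for v in(c*d[0]+q*d[1], q*d[0]-c*d[1], -d[2])],round(-dw,2)); yaw+=dw
        p=np.array([X,Y,Z])
E
python3 -c "
from h import *
plan((.45,-.2,.29,89,9),(.485,.2145,.26,157.2,9))"
```

```text
t 2.05 pos [ 0.2224 -0.5841  0.3027] yaw 20.85
[0.0388, -0.0309, 0.0014] -7.57
[0.0426, -0.0255, 0.0014] -7.57
[0.0455, -0.0197, 0.0014] -7.57
[0.0477, -0.0135, 0.0014] -7.57
[0.0491, -0.0071, 0.0014] -7.57
[0.0496, -0.0006, 0.0014] -7.57
[0.0492, 0.006, 0.0014] -7.57
[0.048, 0.0124, 0.0014] -7.57
[0.046, 0.0186, 0.0014] -7.57
[0.0461, 0.0031, 0.0033] -7.58
[0.0453, 0.0091, 0.0033] -7.58
[0.0437, 0.015, 0.0033] -7.58
[0.0413, 0.0207, 0.0033] -7.58
[0.0383, 0.0259, 0.0033] -7.58
[0.0345, 0.0308, 0.0033] -7.58
[0.0301, 0.035, 0.0033] -7.58
[0.0253, 0.0387, 0.0033] -7.58
[0.0199, 0.0417, 0.0033] -7.58
```

Call:
{"op": "play_rows", "data": {
  "translation": [
    [0.039, -0.031, 0.001],
    [0.043, -0.025, 0.001],
    [0.045, -0.02, 0.001],
    [0.048, -0.013, 0.001],
    [0.049, -0.007, 0.001],
    [0.05, -0.001, 0.001],
    [0.049, 0.006, 0.001],
    [0.048, 0.012, 0.001],
    [0.046, 0.019, 0.001],
    [0.046, 0.003, 0.003],
    [0.045, 0.009, 0.003],
    [0.044, 0.015, 0.003],
    [0.041, 0.021, 0.003],
    [0.038, 0.026, 0.003],
    [0.034, 0.031, 0.003],
    [0.03, 0.035, 0.003],
    [0.025, 0.039, 0.003],
    [0.02, 0.042, 0.003],
    [0, 0, 0]
  ],
  "delta_rot": [
    [0, 0, -7.6],
    [0, 0, -7.6],
    [0, 0, -7.6],
    [0, 0, -7.6],
    [0, 0, -7.6],
    [0, 0, -7.6],
    [0, 0, -7.6],
    [0, 0, -7.6],
    [0, 0, -7.6],
    [0, 0, -7.6],
    [0, 0, -7.6],
    [0, 0, -7.6],
    [0, 0, -7.6],
    [0, 0, -7.6],
    [0, 0, -7.6],
    [0, 0, -7.6],
    [0, 0, -7.6],
    [0, 0, -7.6],
    [0, 0, 0]
  ],
  "grip": [1, 1, 1, 1, 1, 1, 1, 1, 1, 1, 1, 1, 0, 0, -0.1, -0.1, -0.1, -0.1, -0.1],
  "squeeze": 12
}}

```text
clock: 4.42
tool_pos: [0.4832, 0.219, 0.267]
eef_rot: [0.191, 0.982, 0.002, -0.0]
contact_force: [0.1, -0.5, 0.4]
opening: 0.449
finger_force: 0.0
```

```bash
python3 -c "
from h import *
s=r.get_state();print(s['q'],s['opening'])
plan((.485,.2145,.215,157.2,4))"
```

```text
[-0.0628675   0.7078534  -0.75537389  1.87371357  0.65014282  0.82099093
  0.02598491] 0.4494131291879738
t 4.425 pos [0.4832 0.219  0.267 ] yaw 157.98
[-0.0008, -0.0009, 0.013] 0.2
[-0.0008, -0.0009, 0.013] 0.2
[-0.0008, -0.0009, 0.013] 0.2
[-0.0009, -0.0009, 0.013] 0.2
```

Call:
{"op": "play_rows", "data": {
  "translation": [
    [-0.0033, -0.0036, 0.01],
    [0, 0, 0.014],
    [0, 0, 0.014],
    [0, 0, 0.014],
    [0, 0, 0],
    [0, 0, 0],
    [0, 0, 0],
    [0, 0, 0]
  ],
  "delta_rot": [
    [0, 0, 0.8],
    [0, 0, 0],
    [0, 0, 0],
    [0, 0, 0],
    [0, 0, 0],
    [0, 0, 0],
    [0, 0, 0],
    [0, 0, 0]
  ],
  "grip": [-0.1, -0.1, -0.1, -0.1, -0.1, -1, -1, -1],
  "squeeze": 12
}}

```text
clock: 5.42
tool_pos: [0.4856, 0.2107, 0.2152]
eef_rot: [0.2, 0.98, 0.001, 0.0]
contact_force: [1.2, 1.0, -0.7]
opening: 0.16
finger_force: 12.0
```

```bash
python3 -c "
from h import *
s=r.get_state();print(s['opening']*88,s['contact_force'])
plan((.485+.0215*.922,.2145-.0215*.3875,.215,157.2,5))
cv2.imwrite('pics/s1.png',cv2.resize(r.snapshot('scene')[180:330,280:440],None,fx=4,fy=4))"
```

```text
14.046428127626536 [ 1.17342019  0.9678205  -0.70829383]
t 5.425 pos [0.4856 0.2107 0.2152] yaw 156.87
[-0.0039, 0.0007, 0.0] -0.07
[-0.0039, 0.0007, 0.0] -0.07
[-0.0039, 0.0007, 0.0] -0.07
[-0.0039, 0.0007, 0.0] -0.07
[-0.0039, 0.0007, 0.0] -0.07
```

View pics/s1.png

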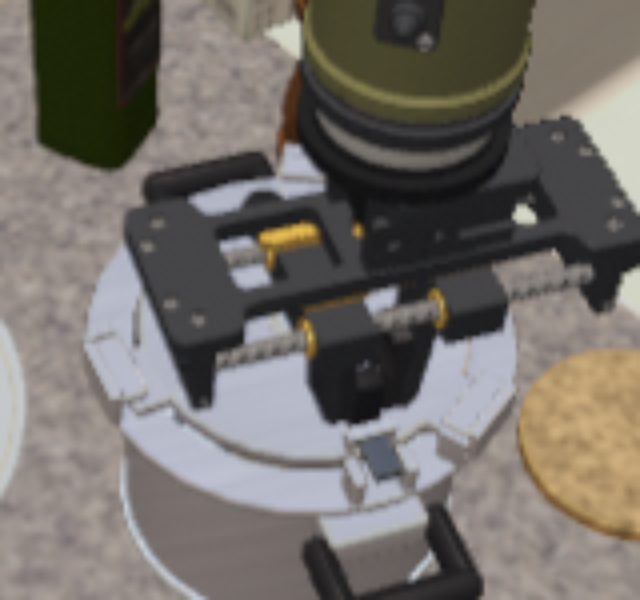

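The picture shows both fingers closed on the tab at about (370,385), with the guide in front of them. The opening of 14 mm matches the tab. Next I'll slide it along the lid's +x.

Call:
{"op": "play_rows", "data": {
  "translation": [
    [-0.005, 0, 0],
    [-0.005, 0, 0],
    [-0.005, 0, 0],
    [-0.005, 0, 0],
    [-0.002, 0, 0],
    [0, 0, 0],
    [0, 0, 0]
  ],
  "delta_rot": [
    [0, 0, 0],
    [0, 0, 0],
    [0, 0, 0],
    [0, 0, 0],
    [0, 0, 0],
    [0, 0, 0],
    [0, 0, 0]
  ],
  "grip": [-1, -1, -1, -1, -1, -1, -1]
}}

```text
clock: 6.35
tool_pos: [0.5052, 0.2021, 0.215]
eef_rot: [0.2, 0.98, 0.001, -0.0]
contact_force: [-2.8, 4.0, 4.9]
opening: 0.154
finger_force: 12.0
```

Call:
{"op": "play_rows", "data": {
  "translation": [
    [0, 0, 0],
    [0, 0, 0],
    [0, 0, -0.03],
    [0, 0, -0.06],
    [0.02, -0.04, -0.04],
    [0.03, -0.05, 0],
    [0, -0.05, 0],
    [0, 0, 0]
  ],
  "delta_rot": [
    [0, 0, 0],
    [0, 0, 0],
    [0, 0, 0],
    [0, 0, 0],
    [0, 0, 0],
    [0, 0, 0],
    [0, 0, 0],
    [0, 0, 0]
  ],
  "grip": [-0.1, -0.1, -0.1, -0.1, -0.1, -0.1, -0.1, -0.1]
}}

```text
clock: 7.35
tool_pos: [0.4027, 0.0874, 0.3441]
eef_rot: [0.204, 0.979, -0.003, -0.001]
contact_force: [0.0, 1.2, 0.5]
opening: 0.448
finger_force: 0.0
```

```bash
python3 -c "
from h import *
plan((.542,.1905,.24,157.2,4))
a=cv2.resize(r.snapshot('scene')[215:345,295:415],(480,520),interpolation=cv2.INTER_CUBIC)
b=cv2.resize(r.snapshot('top')[200:330,260:340],(320,520),interpolation=cv2.INTER_CUBIC)
cv2.imwrite('pics/s2.png',np.hstack([a,b]))"
```

```text
t 7.35 pos [0.4027 0.0874 0.3441] yaw 156.49
[-0.0216, 0.0375, 0.026] -0.18
[-0.0218, 0.0375, 0.026] -0.18
[-0.0219, 0.0374, 0.026] -0.18
[-0.022, 0.0373, 0.026] -0.18
```

View pics/s2.png

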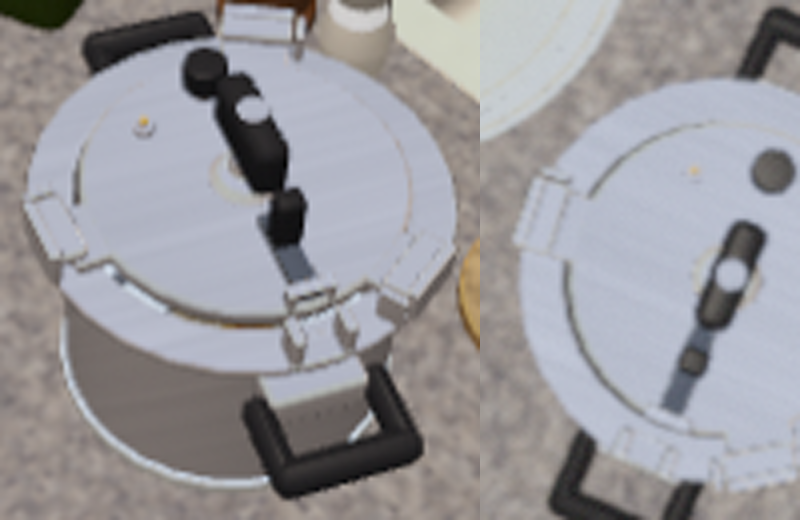

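The tab is now right behind the knob: tab at (693,360) and knob dot at (732,274) in the top half. That is about 42 mm apart, so the catch is fully back. The lid shifted by a few mm of its side play.

```bash
python3 -c "
from h import *
T=lambda x,y:np.array([260+(x+.5)/4-.5,200+(y+.5)/4-.5]); S=lambda x,y:np.array([295+(x+.5)/4-.5,215+(y+.5)/4-.5])
print(tri(ray('top',T(252,274)),ray('scene',S(253,109))),atz('top',T(252,274),.18))
a=atz('top',T(265,232),.18);b=atz('top',T(234,320),.18);print((a+b)/2,np.degrees(np.arctan2(*(a-b)[1::-1])))
k=atz('top',T(252,274),.18)-atz('top',T(213,360),.171);print(np.hypot(*k[:2]),np.degrees(np.arctan2(k[1],k[0])))
plan((.5425,.189,.25,157.2,4))"
```

```text
(array([0.54247814, 0.1882854 , 0.17856607]), np.float64(0.0004654486686274972)) [0.54260147 0.18851073 0.18      ]
[0.54171423 0.18958864 0.18      ] -17.881348518987387
0.04199712841014242 -22.48040667721769
t 7.45 pos [0.4049 0.0916 0.3448] yaw 156.72
[-0.022, 0.036, 0.0237] -0.12
[-0.022, 0.0359, 0.0237] -0.12
[-0.0221, 0.0359, 0.0237] -0.12
[-0.0222, 0.0358, 0.0237] -0.12
```

Call:
{"op": "play_rows", "data": {
  "translation": [
    [-0.022, 0.036, 0.024],
    [-0.022, 0.036, 0.024],
    [-0.022, 0.036, 0.024],
    [-0.022, 0.036, 0.022],
    [0, 0, 0],
    [0, 0, 0]
  ],
  "delta_rot": [
    [0, 0, 0],
    [0, 0, 0],
    [0, 0, 0],
    [0, 0, 0],
    [0, 0, 0],
    [0, 0, 0]
  ],
  "grip": [0, 0, 0, 0, 0, 0]
}}

```text
clock: 8.2
tool_pos: [0.5416, 0.1909, 0.2504]
eef_rot: [0.2, 0.98, -0.0, -0.0]
contact_force: [-1.4, 0.1, -0.1]
opening: 0.496
finger_force: 0.0
```

```bash
python3 -c "
from h import *
plan((.5423,.1888,.211,157.2,1))"
```

```text
t 8.2 pos [0.5416 0.1909 0.2504] yaw 156.91
[-0.0014, -0.0016, 0.0394] -0.29
```

Call:
{"op": "play_rows", "data": {
  "translation": [
    [-0.001, -0.0005, 0.013],
    [0, 0, 0.013],
    [0, 0, 0.013],
    [0, 0, 0],
    [0, 0, 0],
    [0, 0, 0],
    [0, 0, 0],
    [0, 0, 0]
  ],
  "delta_rot": [
    [0, 0, -0.3],
    [0, 0, 0],
    [0, 0, 0],
    [0, 0, 0],
    [0, 0, 0],
    [0, 0, 0],
    [0, 0, 0],
    [0, 0, 0]
  ],
  "grip": [0, 0, 0, 0, -1, -1, -1, -1],
  "squeeze": 30
}}

```text
clock: 9.2
tool_pos: [0.5426, 0.1886, 0.212]
eef_rot: [0.198, 0.98, -0.001, 0.0]
contact_force: [-1.6, -1.9, 3.9]
opening: 0.206
finger_force: 30.0
```

Call:
{"op": "play_rows", "data": {
  "translation": [
    [0, 0, 0],
    [0, 0, 0],
    [0, 0, 0],
    [0, 0, 0],
    [0, 0, 0],
    [0, 0, 0],
    [0, 0, 0],
    [0, 0, 0],
    [0, 0, 0]
  ],
  "delta_rot": [
    [0, 0, -5],
    [0, 0, -8],
    [0, 0, -8],
    [0, 0, -8],
    [0, 0, -8],
    [0, 0, -8],
    [0, 0, 0],
    [0, 0, 0],
    [0, 0, 0]
  ],
  "grip": [-1, -1, -1, -1, -1, -1, -1, -1, -1],
  "squeeze": 40
}}

```text
clock: 10.32
tool_pos: [0.5423, 0.1895, 0.212]
eef_rot: [-0.192, 0.981, 0.0, -0.0]
contact_force: [-3.5, -1.0, 5.5]
opening: 0.2
finger_force: 39.9
```

```bash
python3 -c "
from h import *
s=r.get_state();print(s['opening']*88,s['contact_force'],s['moment'],s['q'])
plan((.542,.1888,.36,202.2,10),(.455,.415,.36,202.2,10))
cv2.imwrite('pics/s3.png',cv2.resize(r.snapshot('scene')[180:330,280:440],None,fx=3,fy=3))"
```

```text
17.623013431477602 [-3.52455691 -0.9984245   5.4649508 ] [-0.29514934  0.51825273  0.06495944] [ 0.06901316  0.89151689 -0.89186348  1.78400343  0.8699021   0.91428468
  0.73799216]
t 10.325 pos [0.5423 0.1895 0.212 ] yaw -157.88
[0.0001, -0.0001, -0.0148] -0.01
[0.0001, -0.0001, -0.0148] -0.01
[0.0001, -0.0001, -0.0148] -0.01
[0.0001, -0.0001, -0.0148] -0.01
[0.0001, -0.0001, -0.0148] -0.01
[0.0001, -0.0001, -0.0148] -0.01
[0.0001, -0.0001, -0.0148] -0.01
[0.0001, -0.0001, -0.0148] -0.01
[0.0001, -0.0001, -0.0148] -0.01
[0.0001, -0.0001, -0.0148] -0.01
[-0.0005, 0.0242, -0.0] -0.0
[-0.0005, 0.0242, -0.0] -0.0
[-0.0005, 0.0242, -0.0] -0.0
[-0.0005, 0.0242, -0.0] -0.0
[-0.0005, 0.0242, -0.0] -0.0
[-0.0005, 0.0242, -0.0] -0.0
[-0.0005, 0.0242, -0.0] -0.0
[-0.0005, 0.0242, -0.0] -0.0
[-0.0005, 0.0242, -0.0] -0.0
[-0.0005, 0.0242, -0.0] -0.0
```

View pics/s3.png

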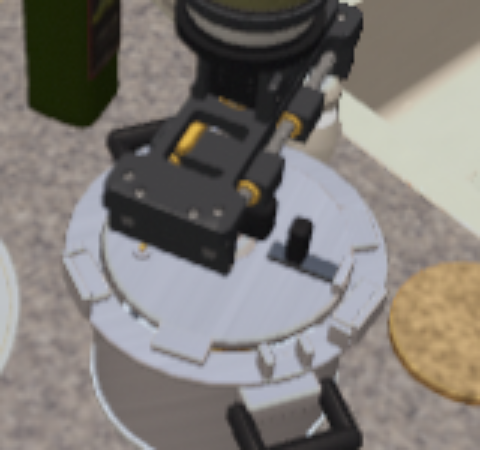

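The lid has turned about 45°, with the tab at (298,240) and a lug at (185,345) clear of the claws. Next I'll lift it straight up.

Call:
{"op": "play_rows", "data": {
  "translation": [
    [0, 0, -0.006],
    [0, 0, -0.01],
    [0, 0, -0.012],
    [0, 0, -0.012],
    [0, 0, -0.015],
    [0, 0, -0.02],
    [0, 0, -0.025],
    [0, 0, -0.025],
    [0, 0, -0.015],
    [0, 0, 0]
  ],
  "delta_rot": [
    [0, 0, 0],
    [0, 0, 0],
    [0, 0, 0],
    [0, 0, 0],
    [0, 0, 0],
    [0, 0, 0],
    [0, 0, 0],
    [0, 0, 0],
    [0, 0, 0],
    [0, 0, 0]
  ],
  "grip": [-1, -1, -1, -1, -1, -1, -1, -1, -1, -1]
}}

```text
clock: 11.62
tool_pos: [0.543, 0.1896, 0.353]
eef_rot: [-0.192, 0.981, 0.0, 0.001]
contact_force: [0.2, 0.7, -5.1]
opening: 0.201
finger_force: 39.9
```

Call:
{"op": "play_rows", "data": {
  "translation": [
    [0, 0.012, 0],
    [0, 0.024, 0],
    [-0.001, 0.03, 0],
    [-0.001, 0.035, 0],
    [-0.001, 0.035, 0],
    [-0.001, 0.035, 0.015],
    [-0.001, 0.035, 0.025],
    [0, 0.024, 0.03],
    [0, 0.012, 0.04],
    [0, 0, 0.04],
    [0, 0, 0.04],
    [0, 0, 0.03],
    [0, 0, 0]
  ],
  "delta_rot": [
    [0, 0, 0],
    [0, 0, 0],
    [0, 0, 0],
    [0, 0, 0],
    [0, 0, 0],
    [0, 0, 0],
    [0, 0, 0],
    [0, 0, 0],
    [0, 0, 0],
    [0, 0, 0],
    [0, 0, 0],
    [0, 0, 0],
    [0, 0, 0]
  ],
  "grip": [-1, -1, -1, -1, -1, -1, -1, -1, -1, -1, -1, -1, -1]
}}

```text
clock: 13.25
tool_pos: [0.4543, 0.414, 0.1285]
eef_rot: [-0.193, 0.981, -0.002, -0.003]
contact_force: [-0.6, 0.3, -4.6]
opening: 0.204
finger_force: 39.9
```

```bash
python3 -c "
from h import *
plan((.455,.415,.092,202.2,4))
s=r.get_state();print(s['contact_force'],s['opening'])
r.snapshot('top');print(r.look_for('top','jar'))"
```

```text
t 13.25 pos [0.4543 0.414  0.1285] yaw -157.79
[-0.0002, 0.0002, 0.0091] 0.0
[-0.0002, 0.0002, 0.0091] 0.0
[-0.0002, 0.0002, 0.0091] 0.0
[-0.0002, 0.0002, 0.0091] 0.0
[-0.62247946  0.34568489 -4.59003012] 0.20373240154280234
[{'point': [0.5426, 0.1871, 0.1145], 'confidence': 0.63}]
```

Call:
{"op": "play_rows", "data": {
  "translation": [
    [0, 0, 0.012],
    [0, 0, 0.01],
    [0, 0, 0.006],
    [0, 0, 0.004],
    [0, 0, 0.002],
    [0, 0, 0]
  ],
  "delta_rot": [
    [0, 0, 0],
    [0, 0, 0],
    [0, 0, 0],
    [0, 0, 0],
    [0, 0, 0],
    [0, 0, 0]
  ],
  "grip": [-1, -1, -1, -1, -1, -1]
}}

```text
clock: 14.1
tool_pos: [0.4562, 0.4153, 0.0977]
eef_rot: [-0.192, 0.981, 0.0, -0.0]
contact_force: [-0.8, -0.6, -4.5]
opening: 0.202
finger_force: 39.9
```

Call:
{"op": "play_rows", "data": {
  "translation": [
    [0, 0, 0.002],
    [0, 0, 0.002],
    [0, 0, 0.001],
    [0, 0, 0.001],
    [0, 0, 0]
  ],
  "delta_rot": [
    [0, 0, 0],
    [0, 0, 0],
    [0, 0, 0],
    [0, 0, 0],
    [0, 0, 0]
  ],
  "grip": [-1, -1, -1, -1, -1]
}}

```text
clock: 14.72
tool_pos: [0.4562, 0.4153, 0.0922]
eef_rot: [-0.192, 0.981, -0.0, 0.0]
contact_force: [-0.9, -1.5, 1.2]
opening: 0.199
finger_force: 39.9
```

Call:
{"op": "play_rows", "data": {
  "translation": [
    [0, 0, 0],
    [0, 0, 0],
    [0, 0, 0],
    [0, 0, -0.02],
    [0, 0, -0.04],
    [0, 0, -0.06],
    [0, 0, -0.06],
    [0, 0, -0.04],
    [0, 0, 0]
  ],
  "delta_rot": [
    [0, 0, 0],
    [0, 0, 0],
    [0, 0, 0],
    [0, 0, 0],
    [0, 0, 0],
    [0, 0, 0],
    [0, 0, 0],
    [0, 0, 0],
    [0, 0, 0]
  ],
  "grip": [-0.3, -0.2, -0.2, -0.2, -0.2, 0, 0.3, 0.7, 0.7],
  "squeeze": 25
}}

```text
clock: 15.85
tool_pos: [0.4562, 0.4171, 0.3168]
eef_rot: [-0.192, 0.981, 0.003, 0.003]
contact_force: [0.1, 0.2, -0.5]
opening: 0.816
finger_force: 0.0
```

```bash
python3 -c "
from h import *
for n in('top','scene'):
    im=r.snapshot(n);cv2.imwrite(f'pics/j_{n}.png',im)
    print([(np.round(d['point'],4),d['confidence']) for d in r.look_for(n,'jar')[:2]],[np.round(d['point'],4) for d in r.look_for(n,'canner_lid')[:1]])
    for d in r.silhouettes(n,'jar')[:1]:
        ys,xs=np.nonzero(d['pixels']);print(n,len(xs),xs.mean(),ys.mean(),xs.min(),xs.max(),ys.min(),ys.max());u=((xs.min()+xs.max())/2,(ys.min()+ys.max())/2);print(atz(n,u,.114),atz(n,(xs.mean(),ys.mean()),.114))
a=cv2.resize(cv2.imread('pics/j_top.png')[200:340,260:380],None,fx=3,fy=3);b=cv2.resize(cv2.imread('pics/j_scene.png')[215:355,295:415],None,fx=3,fy=3)
cv2.imwrite('pics/j.png',np.hstack([a,b]))
plan((.5426,.1875,.30,192.2,8))"
```

```text
[(array([0.5407, 0.1871, 0.1169]), 0.85)] [array([0.4886, 0.3714, 0.0166])]
top 858 321.3881118881119 268.004662004662 305 338 252 284
[0.54500643 0.18753873 0.114     ] [0.54499128 0.18775357 0.114     ]
[(array([0.5349, 0.1952, 0.1119]), 0.67), (array([0.4458, 0.0403, 0.0114]), 0.6)] [array([0.4411, 0.4241, 0.0153])]
scene 1384 353.84393063583815 275.5968208092485 336 372 253 297
[0.52863566 0.20407963 0.114     ] [0.52783336 0.2052103  0.114     ]
t 16.25 pos [0.4559 0.4149 0.3107] yaw -157.84
[0.0007, -0.0304, 0.0013] 1.25
[0.0, -0.0304, 0.0013] 1.25
[-0.0006, -0.0304, 0.0013] 1.25
[-0.0013, -0.0304, 0.0013] 1.25
[-0.002, -0.0304, 0.0013] 1.25
[-0.0026, -0.0303, 0.0013] 1.25
[-0.0033, -0.0302, 0.0013] 1.25
[-0.0039, -0.0302, 0.0013] 1.25
```

View pics/j.png

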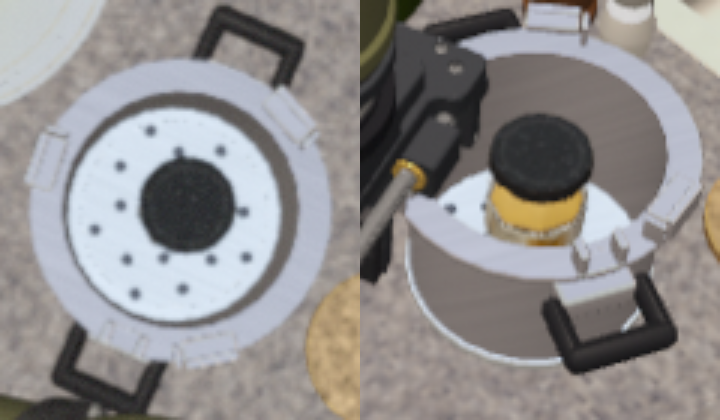

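The jar cap is at (188,204) in the top half and its upper face is at about (541,146) in the scene half. It stands upright and clear of the wall.

```bash
python3 -c "
from h import *
a=(260+188.5/3-.5,200+204.5/3-.5);b=(295+181.5/3-.5,215+146.5/3-.5)
print(tri(ray('top',a),ray('scene',b)),atz('top',a,.114))
"
```

```text
(array([0.54556503, 0.18605325, 0.11674707]), np.float64(8.7726511010612e-05)) [0.54569262 0.18595389 0.114     ]
```

Call:
{"op": "play_rows", "data": {
  "translation": [
    [0.001, -0.016, 0],
    [0, -0.03, 0],
    [-0.001, -0.034, 0],
    [-0.001, -0.034, 0],
    [-0.002, -0.034, 0],
    [-0.003, -0.034, 0],
    [-0.003, -0.034, 0.01],
    [-0.004, -0.026, 0.02],
    [0, 0, 0.02],
    [0, 0, 0],
    [0, 0, 0]
  ],
  "delta_rot": [
    [0, 0, 1.25],
    [0, 0, 1.25],
    [0, 0, 1.25],
    [0, 0, 1.25],
    [0, 0, 1.25],
    [0, 0, 1.25],
    [0, 0, 1.25],
    [0, 0, 1.25],
    [0, 0, 0],
    [0, 0, 0],
    [0, 0, 0]
  ],
  "grip": [0.75, 0.75, 0.75, 0.75, 0.75, 0.75, 0.75, 0.75, 0.75, 0.75, 0.75]
}}

```text
clock: 17.62
tool_pos: [0.5409, 0.1901, 0.262]
eef_rot: [-0.107, 0.994, 0.001, 0.0]
contact_force: [0.2, 0.1, 0.5]
opening: 0.877
finger_force: 0.0
```

```bash
python3 -c "
from h import *
plan((.545,.187,.152,192.2,1));print(r.get_state()['opening']*88)"
```

```text
t 17.625 pos [0.5409 0.1901 0.262 ] yaw -167.69
[-0.0033, -0.0039, 0.11] 0.11
77.1921649021237
```

Call:
{"op": "play_rows", "data": {
  "translation": [
    [-0.0035, -0.003, 0.01],
    [0, 0, 0.02],
    [0, 0, 0.02],
    [0, 0, 0.02],
    [0, 0, 0.015],
    [0, 0, 0.01],
    [0, 0, 0.01],
    [0, 0, 0.004],
    [0, 0, 0],
    [0, 0, 0]
  ],
  "delta_rot": [
    [0, 0, 0],
    [0, 0, 0],
    [0, 0, 0],
    [0, 0, 0],
    [0, 0, 0],
    [0, 0, 0],
    [0, 0, 0],
    [0, 0, 0],
    [0, 0, 0],
    [0, 0, 0]
  ],
  "grip": [0.75, 0.75, 0.75, 0.75, 0.75, 0.75, 0.75, 0.75, 0.75, 0.75]
}}

```text
clock: 18.88
tool_pos: [0.5458, 0.186, 0.1531]
eef_rot: [-0.106, 0.994, 0.0, 0.0]
contact_force: [-0.2, -0.4, 0.2]
opening: 0.876
finger_force: 0.0
```

Call:
{"op": "play_rows", "data": {
  "translation": [
    [0, 0, 0],
    [0, 0, 0],
    [0, 0, 0],
    [0, 0, 0],
    [0, 0, -0.004],
    [0, 0, -0.008]
  ],
  "delta_rot": [
    [0, 0, 0],
    [0, 0, 0],
    [0, 0, 0],
    [0, 0, 0],
    [0, 0, 0],
    [0, 0, 0]
  ],
  "grip": [-1, -1, -1, -1, -1, -1],
  "squeeze": 30
}}

```text
clock: 19.62
tool_pos: [0.5451, 0.1853, 0.1643]
eef_rot: [-0.106, 0.994, -0.001, -0.001]
contact_force: [0.1, -0.7, -3.5]
opening: 0.699
finger_force: 30.0
```

```bash
python3 -c "
from h import *
print(r.get_state()['opening']*88,r.get_state()['contact_force'])
plan((.545,.187,.275,192.2,6),(.4465,.0385,.275,192.2,8))"
```

```text
61.54043999721481 [ 0.11918057 -0.72903201 -3.46369673]
t 19.625 pos [0.5451 0.1853 0.1643] yaw -167.85
[-0.0, 0.0003, -0.0185] -0.01
[-0.0, 0.0003, -0.0185] -0.01
[-0.0, 0.0003, -0.0185] -0.01
[-0.0, 0.0003, -0.0185] -0.01
[-0.0, 0.0003, -0.0185] -0.01
[-0.0, 0.0003, -0.0185] -0.01
[0.016, -0.0155, -0.0] -0.0
[0.016, -0.0155, -0.0] -0.0
[0.016, -0.0155, -0.0] -0.0
[0.016, -0.0155, -0.0] -0.0
[0.016, -0.0155, -0.0] -0.0
[0.016, -0.0155, -0.0] -0.0
[0.016, -0.0155, -0.0] -0.0
[0.016, -0.0155, -0.0] -0.0
```

Call:
{"op": "play_rows", "data": {
  "translation": [
    [0, 0, -0.015],
    [0, 0, -0.02],
    [0, 0, -0.025],
    [0, 0, -0.025],
    [0, 0, -0.025],
    [0, 0, -0.02],
    [0, 0, -0.008],
    [0.008, -0.008, 0],
    [0.014, -0.014, 0],
    [0.018, -0.017, 0],
    [0.02, -0.019, 0],
    [0.02, -0.02, 0],
    [0.02, -0.02, 0],
    [0.016, -0.016, 0.01],
    [0.008, -0.008, 0.02],
    [0.004, -0.002, 0.025],
    [0, 0, 0.025],
    [0, 0, 0.02],
    [0, 0, 0.01],
    [0, 0, 0]
  ],
  "delta_rot": [
    [0, 0, 0],
    [0, 0, 0],
    [0, 0, 0],
    [0, 0, 0],
    [0, 0, 0],
    [0, 0, 0],
    [0, 0, 0],
    [0, 0, 0],
    [0, 0, 0],
    [0, 0, 0],
    [0, 0, 0],
    [0, 0, 0],
    [0, 0, 0],
    [0, 0, 0],
    [0, 0, 0],
    [0, 0, 0],
    [0, 0, 0],
    [0, 0, 0],
    [0, 0, 0],
    [0, 0, 0]
  ],
  "grip": [-1, -1, -1, -1, -1, -1, -1, -1, -1, -1, -1, -1, -1, -1, -1, -1, -1, -1, -1, -1]
}}

```text
clock: 22.12
tool_pos: [0.446, 0.0374, 0.1922]
eef_rot: [-0.106, 0.994, -0.0, -0.001]
contact_force: [-0.8, -0.0, -3.7]
opening: 0.698
finger_force: 30.0
```

```bash
python3 -c "
from h import *
plan((.4465,.0385,.147,192.2,1))
print(r.get_state()['opening']*88,r.get_state()['contact_force'])"
```

```text
t 22.125 pos [0.446  0.0374 0.1922] yaw -167.85
[-0.0008, 0.001, 0.0452] -0.05
61.39592870367046 [-0.80672925 -0.04252223 -3.70479229]
```

Call:
{"op": "play_rows", "data": {
  "translation": [
    [0, 0.001, 0.01],
    [0, 0, 0.012],
    [0, 0, 0.01],
    [0, 0, 0.006],
    [0, 0, 0.003],
    [0, 0, 0.002],
    [0, 0, 0.001],
    [0, 0, 0]
  ],
  "delta_rot": [
    [0, 0, 0],
    [0, 0, 0],
    [0, 0, 0],
    [0, 0, 0],
    [0, 0, 0],
    [0, 0, 0],
    [0, 0, 0],
    [0, 0, 0]
  ],
  "grip": [-1, -1, -1, -1, -1, -1, -1, -1]
}}

```text
clock: 23.12
tool_pos: [0.4464, 0.0387, 0.1488]
eef_rot: [-0.106, 0.994, -0.0, 0.0]
contact_force: [-0.0, -0.3, -3.8]
opening: 0.698
finger_force: 30.0
```

Call:
{"op": "play_rows", "data": {
  "translation": [
    [0, 0, 0.001],
    [0, 0, 0.001],
    [0, 0, 0.001],
    [0, 0, 0.001],
    [0, 0, 0]
  ],
  "delta_rot": [
    [0, 0, 0],
    [0, 0, 0],
    [0, 0, 0],
    [0, 0, 0],
    [0, 0, 0]
  ],
  "grip": [-1, -1, -1, -1, -1]
}}

```text
clock: 23.75
tool_pos: [0.4462, 0.0387, 0.1449]
eef_rot: [-0.106, 0.994, -0.0, 0.0]
contact_force: [-1.0, -0.5, 1.4]
opening: 0.698
finger_force: 30.0
```

Call:
{"op": "play_rows", "data": {
  "translation": [
    [0, 0, 0],
    [0, 0, 0],
    [0, 0, 0],
    [0, 0, -0.02],
    [0, 0, -0.04],
    [0, 0, -0.05],
    [0, 0, -0.05],
    [0.03, -0.05, 0],
    [0.03, -0.05, 0],
    [0.03, -0.05, 0],
    [0, -0.05, 0],
    [0, 0, 0],
    [0, 0, 0]
  ],
  "delta_rot": [
    [0, 0, 0],
    [0, 0, 0],
    [0, 0, 0],
    [0, 0, 0],
    [0, 0, 0],
    [0, 0, 0],
    [0, 0, 0],
    [0, 0, 0],
    [0, 0, 0],
    [0, 0, 0],
    [0, 0, 0],
    [0, 0, 0],
    [0, 0, 0]
  ],
  "grip": [0.6, 0.75, 0.75, 0.75, 0.75, 0.75, 0.75, 0.75, 0.75, 0.75, 0.75, 0.75, 0.75]
}}

```text
clock: 25.38
tool_pos: [0.4004, -0.175, 0.3047]
eef_rot: [-0.106, 0.994, 0.0, 0.0]
contact_force: [0.1, 1.7, -0.3]
opening: 0.874
finger_force: 0.0
```

```bash
python3 -c "
from h import *
im=np.hstack([r.snapshot('scene')[200:440,170:510],r.snapshot('top')[160:400,150:440]])
cv2.imwrite('pics/end.png',cv2.resize(im,None,fx=1.25,fy=1.25))
print([np.round(d['point'],4) for d in r.look_for('top','jar')],[np.round(d['point'],4) for d in r.look_for('top','canner_lid')])"
```

```text
[array([0.4476, 0.0453, 0.1057])] [array([0.4504, 0.4108, 0.0179])]
```

View pics/end.png

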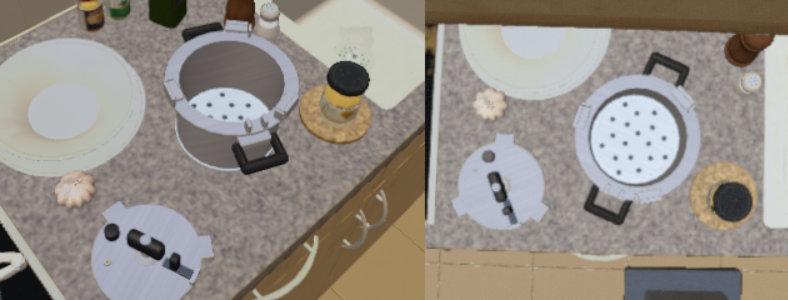

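The picture shows the lid flat and upright at (150,250) in the scene half, well clear of the canner and garlic. The jar stands upright in the middle of the trivet with its base at about (340,112), and nothing else has moved.

```bash
python3 -c "
from h import *
print(r.finish_job())"
```

```text
the job is handed in; nothing more can be done
None
```

The job is handed in at about 25.5 s of the 51 s allowed: catch fully back, lid flat on the bare worktop, jar upright in the middle of the trivet and both let go; the final pictures showed nothing out of place, and the judge's verdict was not returned.

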